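# Pack the glass reflector lamps into the dimpled tray by size

### The arm

A 6-joint arm with a two-finger parallel gripper is mounted at the origin on the work surface. World frame = base frame: x ahead of the robot, y to its left, z up, the work surface at z = 0. Lengths are in m, angles in rad, forces in N, time in s.
With the tool pointing down it reaches from about 0.35 to 0.775 m from the base axis. Payload 7.3 kg.
Tool frame: the origin (TCP) lies between the finger pads; the fingertips stand 14 mm ahead of it and the grasp point (between the pads) lies 5 mm behind it; z points along the fingers, y is the direction in which the jaws open and shut (so a half turn about z gives the same grasp; the last joint's range is limited). The gripper opens to 92 mm and grips with 3 to 60 N. Pads are 19 mm wide; open, the fingers measure 130 mm over their backs; the gripper's body (75 mm by 190 mm) begins 47 mm behind the grasp point.
Start: joints at [1.023, 0.342, 1.524, -0, 1.275, -0.146], TCP at [0.205, 0.483, 0.241] pointing down, gripper open.
Joint ranges: [-2.53, 2.53], [-0.77, 2.02], [0.04, 2.7], [-1, 4.14], [0.28, 2.66], [-3.11, 3.11]. Speed limits (rad/s): [2.57, 2.57, 3.14, 3.14, 3.14, 3.14].

### API

Orientations are given as [roll, pitch, yaw] about the fixed x, y, z axes, in that order (R = Rz(yaw) Ry(pitch) Rx(roll)).
In Python, from cell import robot gives the robot as it stands.
- The arm moves only by the shell command python3 -m creep 'ROWS' [FORCE]. ROWS is JSON, a list that holds one entry, the list of rows, each a list of 7 numbers: the shift along the tool's x, y, z in cm, then the turn, a rotation vector about the tool's x, y, z in degrees, then the gripper command: -1 is shut, 1 is fully open, values between are in proportion. In form: [[[tx, ty, tz, wx, wy, wz, gripper], ...]]. A call has 1 to 8 rows; each row is the pose to reach, as a shift and turn from the pose measured when the call began, along the tool's axes at that moment; what a row does not reach only later rows make up. A row lasts 1/10 s, in which the tool goes at most 50 mm and 8.59 degrees, less where a joint would pass 70% of its speed; a pose out of reach is approached as far as the arm can. A call with a gripper value outside its range is refused whole. The fingers move at their own pace and stop on an object; FORCE is the grip in N (left out, the last holds). Time passes only in rows, so rows that repeat a pose let the fingers close. It gives the time, the measured TCP pose, the force and the opening at its end, in the units of the state.
- robot.observe(): the state, without advancing time (a new reading comes with each control period).
- robot.read_camera(name): name is "side" or "top" or "wrist"; returns the picture (400x640x3 uint8, red, green, blue); there is no depth.
- robot.camera_params(name): a dict with "camera_matrix" (3x3 intrinsics, pixels), "R" (3x3) and "t" (3): a world point X has camera coordinates R X + t. Camera axes: x right, y down, z forward; pixel columns grow to the right and rows downward; lengths in m; the calibration is good to about 2 mm. A picture is of the moment at which its call begins: read the wrist's pose just before it. camera_params takes no time and is no camera call; for the wrist camera it gives the pose at the moment of the call.
- robot.hand_in(): hands the job in, once; it reports no verdict.
Trained networks look in the newest picture that a camera, given by its name, has taken for a name from the list of things; names that differ only in an ending like _2 or _b are one class to them, and where a whole thing is asked for, a point or a joint stands for the part that bears it (a point fixed in the world has none). Each returns a list of dicts, best first, with "score" (0 to 1); they miss things now and then, are a little off and sometimes report something else, mostly with a low value. They report only what shows in the picture. A call takes as long as a camera call.
- robot.look_for(camera, label): "centre" ([x, y, z] in m, in the coordinates of the camera as it stood for that picture, good to about 4 mm: the middle of the surface that is visible of it).
- robot.masks_of(camera, label): "mask" (400x640 bool, what is visible of it).
The state is a dict: "time": time; "qpos": joint angles; "qvel": joint speeds; "joint_efforts": joint torques, N m; "tool_pos": TCP position; "tool_rot": TCP orientation; "contact_force": force on the tool from outside, world axes, zero at the start; "torque": the same for the moment, N m; "opening": finger opening in m.
Only numpy, scipy, OpenCV 4.12 (cv2) and the standard library are available. Lean on these libraries where they do the work, as an engineer would, in place of code of your own. Each camera call takes 0.05 s, during which the arm holds its last target.

### The job

Pack the sale lot of glass lamps: every big lamp goes in a big dimple of the pulp tray and every small lamp in a small dimple, standing cap up and fully down, with one small lamp that was put in a big dimple moved to where it belongs. The glass is thin, so grip lightly, set each lamp down gently and let it go; leave the big lamp that is already packed, the tin, the jar and the tall carton where they are.

Things in the scene. Friction and masses are not known exactly. Their poses are not given: they have to be found in the camera images.
- tray: Grey moulded-pulp packing tray, 190 x 200 mm, 30 mm high, fixed on the table, with two big and two small dimples, one at each corner. Origin under its centre on the table; big dimples at x = +36 mm, y = +47 and -47 mm, small ones at x = -48 mm, y = +47 and -47 mm in its own frame. It may lie at any yaw, left or right of the carton.
- pocket_big0 (a point): Centre of the floor of a big dimple of the tray: round flat floor 5 mm above the table, sloping walls, mouth about 84 mm wide at 30 mm above the table. A seated big lamp has its foot on this point. z up.
- pocket_big1 (a point): Centre of the floor of a big dimple of the tray: round flat floor 5 mm above the table, sloping walls, mouth about 84 mm wide at 30 mm above the table. A seated big lamp has its foot on this point. z up.
- pocket_small0 (a point): Centre of the floor of a small dimple of the tray: round flat floor 5 mm above the table, sloping walls, mouth about 67 mm wide at 30 mm above the table. A seated small lamp has its foot on this point. z up.
- pocket_small1 (a point): Centre of the floor of a small dimple of the tray: round flat floor 5 mm above the table, sloping walls, mouth about 67 mm wide at 30 mm above the table. A seated small lamp has its foot on this point. z up.
- flat: Open brown cardboard box, 200 x 200 mm, 55 mm high, walls and floor 4 mm thick, fixed on the table on the other side of the carton, at any yaw. Two lamps, the tin and the jar stand in it, one in each quarter, in any order. Origin under its centre.
- big_packed_center (a point): Thin white glass lamp, face down, metal cap up, 112 mm tall, 80 g. Diameter 76 mm at 22 mm above the foot, 56 at 48, 38 at 62; straight neck and cap for gripping, 28 mm, from 70 to 108 mm. Point: on its axis, half-way up; z up to the cap. Already packed in a big dimple; stays there. Breaks if pressed on or knocked into things with over 25 N, dropped 8 mm or more, or squeezed with over 40 N a finger.
- small_misplaced_center (a point): Thin white glass lamp, face down, metal cap up, 96 mm tall, 50 g. Diameter 56 mm at 18 mm above the foot, 40 at 40; straight neck and cap for gripping, 28 mm, from 52 to 92 mm. Point: on its axis, half-way up; z up to the cap. Starts loosely in a big dimple, the wrong place. Breaks if pressed on or knocked into things with over 25 N, dropped 8 mm or more, or squeezed with over 40 N a finger.
- big_loose_center (a point): Thin white glass lamp, face down, metal cap up, 112 mm tall, 80 g. Diameter 76 mm at 22 mm above the foot, 56 at 48, 38 at 62; straight neck and cap for gripping, 28 mm, from 70 to 108 mm. Point: on its axis, half-way up; z up to the cap. Starts in the cardboard box. Breaks if pressed on or knocked into things with over 25 N, dropped 8 mm or more, or squeezed with over 40 N a finger.
- small_loose_center (a point): Thin white glass lamp, face down, metal cap up, 96 mm tall, 50 g. Diameter 56 mm at 18 mm above the foot, 40 at 40; straight neck and cap for gripping, 28 mm, from 52 to 92 mm. Point: on its axis, half-way up; z up to the cap. Starts in the cardboard box. Breaks if pressed on or knocked into things with over 25 N, dropped 8 mm or more, or squeezed with over 40 N a finger.
- tin: Bystander: plain green tin, 56 mm in diameter, 118 mm tall, 350 g, standing in the cardboard box. Origin at the centre of its underside.
- jar: Bystander: amber jar with a black cap, 60 mm in diameter, 85 mm tall, 300 g, standing in the cardboard box. Origin at the centre of its underside.
- carton: Bystander: closed upright cardboard carton, 150 mm (its x) by 60 mm (its y), 200 mm tall, 0.8 kg, loose, standing on the table between tray and cardboard box. Origin at the centre of its underside.

How it is judged:
By the outcome, as a careful person would: the job done as asked, in the order asked, and still so for the second after the job is handed in, with the robot touching nothing.
It also fails if it takes over 72 s, if anything falls off the work surface, if the arm or the gripper's body presses on something with over 40 N, if the wrist force passes 120 N, or if a joint passes its speed limit or range.

## Working session

There is one attempt and no reset: what is moved stays moved. The work goes in short steps, Python scripts to look and compute and a shell command to move; the robot and the scene stay as the last step left them, time stands still between calls to the robot, and variables do not carry over. Pictures are saved under pics/ and viewed, and the job is handed in when it is done.

```bash
ls; mkdir -p pics
python3 - <<'E'
from cell import robot
import cv2
print(robot.observe())
for n in ("side","top","wrist"):
    im=robot.read_camera(n); cv2.imwrite(f"pics/a_{n}.png",im[:,:,::-1])
    p=robot.camera_params(n); print(n,p)
E
```

```text
pics
{'time': 0.0, 'qpos': array([ 1.02298615e+00,  3.42744314e-01,  1.52503682e+00, -2.55637954e-06,
        1.27535358e+00, -1.46017434e-01]), 'qvel': array([ 0.00041896, -0.00151399,  0.00138632,  0.00183869,  0.00155684,
        0.00029557]), 'joint_efforts': array([ 1.96549387e-03, -4.31246102e+01, -2.44228971e+01,  7.20012467e-02,
        5.57217922e-02, -9.72514545e-05]), 'tool_pos': array([0.20509907, 0.48286552, 0.24002681]), 'tool_rot': array([-3.14006664e+00, -2.21951167e-04,  2.73980049e+00]), 'contact_force': array([ 0.42794072,  0.07673301, -0.52481627]), 'torque': array([ 0.04442428, -0.02417065, -0.00266934]), 'opening': 0.09225736056583422}
side {'camera_matrix': array([[410.42752266,   0.        , 314.75493082],
       [  0.        , 410.42752266, 201.19674234],
       [  0.        ,   0.        ,   1.        ]]), 'R': array([[ 0.94491251,  0.32683319,  0.01790036],
       [ 0.25468766, -0.69977761, -0.66741704],
       [-0.20560776,  0.63520971, -0.74446899]]), 't': array([-0.51847433, -0.09674518,  0.93192344])}
top {'camera_matrix': array([[473.2183121 ,   0.        , 322.19165914],
       [  0.        , 473.2183121 , 190.01121277],
       [  0.        ,   0.        ,   1.        ]]), 'R': array([[ 0.02598479, -0.99957514,  0.01320349],
       [-0.98112745, -0.02803238, -0.19131938],
       [ 0.19160823, -0.00798291, -0.98143903]]), 't': array([-0.0108966 ,  0.51465668,  0.9516087 ])}
wrist {'camera_matrix': array([[339.88966143,   0.        , 322.13951401],
       [  0.        , 339.88966143, 198.42696221],
       [  0.        ,   0.        ,   1.        ]]), 'R': array([[ 3.91198820e-01,  9.20305891e-01, -7.41861530e-04],
       [ 8.75370170e-01, -3.71848725e-01,  3.08958882e-01],
       [ 2.84060819e-01, -1.21513753e-01, -9.51075107e-01]]), 't': array([-0.5245149 , -0.03777491,  0.39078092])}
```

View pics/a_top.png

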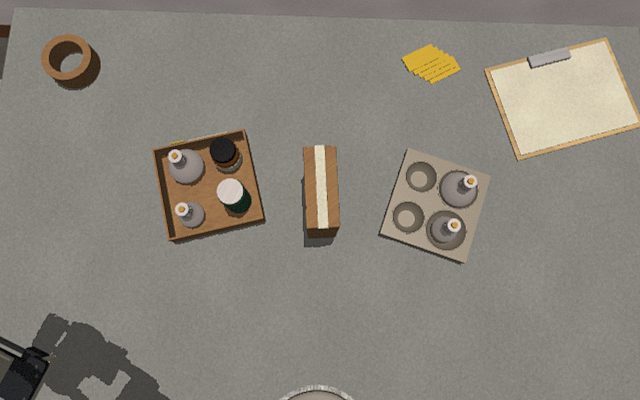

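View pics/a_side.png

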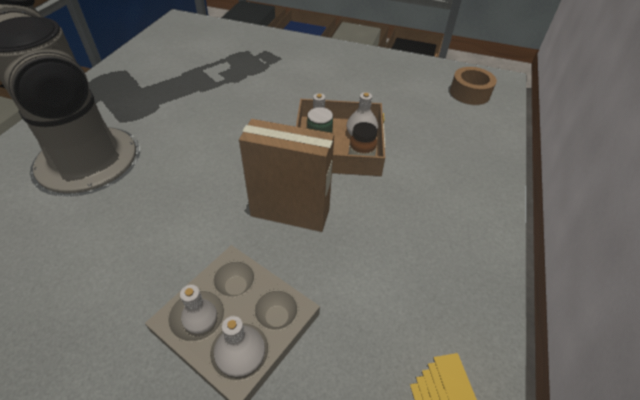

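View pics/a_wrist.png

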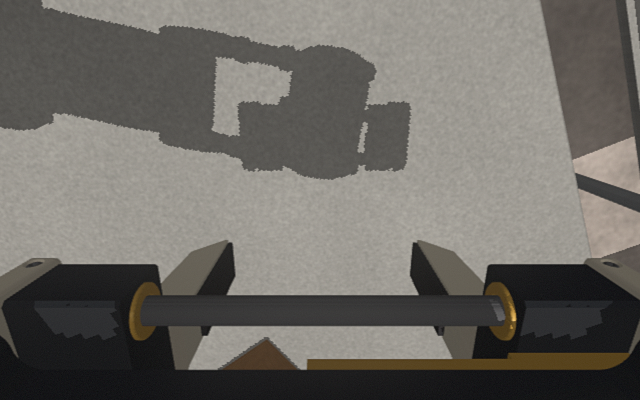

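The top view shows the tray on the right: the packed big lamp is at about (458,188), the misplaced small one at (445,230), and the empty small dimples at (420,177) and (408,216). The box on the left holds the big lamp (185,165), the small lamp (190,213), the jar (225,153) and the tin (233,196). The carton stands between them at (321,190). Next I'll measure these.

```bash
cat > h.py <<'E'
from cell import robot
import numpy as np, cv2
from scipy.optimize import least_squares
P={n:robot.camera_params(n) for n in("top","side")}
def ray(n,px,z):
    p=P[n] if n in P else robot.camera_params(n)
    K,R,t=p["camera_matrix"],p["R"],p["t"]
    d=R.T@np.linalg.inv(K)@np.array([px[0],px[1],1.]); c=-R.T@t
    return c+d*(z-c[2])/d[2]
def proj(n,X,p=None):
    p=p or (P[n] if n in P else robot.camera_params(n))
    q=p["camera_matrix"]@(p["R"]@np.asarray(X)+p["t"]); return q[:2]/q[2]
E
python3 - <<'E'
from h import *
for n in("top","side"):
    robot.read_camera(n)
    p=P[n]
    for l in("big_loose_center","small_loose_center","big_packed_center","small_misplaced_center","tray","pocket_small0","tin","jar","carton","flat"):
        if n=="side" and l in("flat","tin","jar"): continue
        for r in robot.look_for(n,l)[:3]:
            print(n,l,round(r["score"],2),np.round(p["R"].T@(r["centre"]-p["t"]),3))
im=cv2.imread("pics/a_top.png")
cv2.imwrite("pics/b_tray.png",cv2.resize(im[135:275,365:505],None,fx=4.2,fy=4.2,interpolation=cv2.INTER_CUBIC))
cv2.imwrite("pics/b_flat.png",cv2.resize(im[120:250,145:275],None,fx=4.5,fy=4.5,interpolation=cv2.INTER_CUBIC))
im=cv2.imread("pics/a_side.png")
cv2.imwrite("pics/b_side.png",cv2.resize(im[240:400,140:340],None,fx=3.7,fy=3.7,interpolation=cv2.INTER_CUBIC))
print(robot.observe()["time"])
E
```

```text
top big_loose_center 0.59 [0.553 0.289 0.057]
top big_packed_center 0.91 [ 0.518 -0.278  0.057]
top small_misplaced_center 0.69 [ 0.435 -0.251  0.051]
top small_misplaced_center 0.17 [ 0.481 -0.222  0.029]
top tray 0.57 [ 0.489 -0.225  0.029]
top pocket_small0 0.76 [ 0.486 -0.223  0.03 ]
top tin 0.69 [0.486 0.175 0.125]
top tin 0.67 [ 0.489 -0.225  0.031]
top jar 0.91 [0.577 0.205 0.09 ]
top carton 0.75 [0.485 0.009 0.199]
top flat 0.68 [0.513 0.256 0.006]
side big_loose_center 0.74 [0.557 0.284 0.072]
side small_loose_center 0.68 [ 0.449 -0.27   0.052]
side small_loose_center 0.44 [0.464 0.271 0.09 ]
side big_packed_center 0.94 [ 0.541 -0.303  0.058]
side small_misplaced_center 0.59 [ 0.453 -0.27   0.053]
side small_misplaced_center 0.55 [ 0.5   -0.232  0.035]
side tray 0.63 [ 0.5   -0.237  0.031]
side pocket_small0 0.78 [ 0.498 -0.236  0.033]
side carton 0.86 [ 0.499 -0.023  0.148]
1.1
```

```bash
ls -la pics
```

```text
total 2076
drwxr-xr-x 2 agent agent   4096 Dec  7 04:23 .
drwxr-xr-x 3 agent agent   4096 Dec  7 04:23 ..
-rw-r--r-- 1 agent agent 277510 Dec  7 04:22 a_side.png
-rw-r--r-- 1 agent agent 415112 Dec  7 04:22 a_top.png
-rw-r--r-- 1 agent agent 344569 Dec  7 04:22 a_wrist.png
-rw-r--r-- 1 agent agent 389509 Dec  7 04:23 b_flat.png
-rw-r--r-- 1 agent agent 308129 Dec  7 04:23 b_side.png
-rw-r--r-- 1 agent agent 365640 Dec  7 04:23 b_tray.png
```

View pics/b_tray.png

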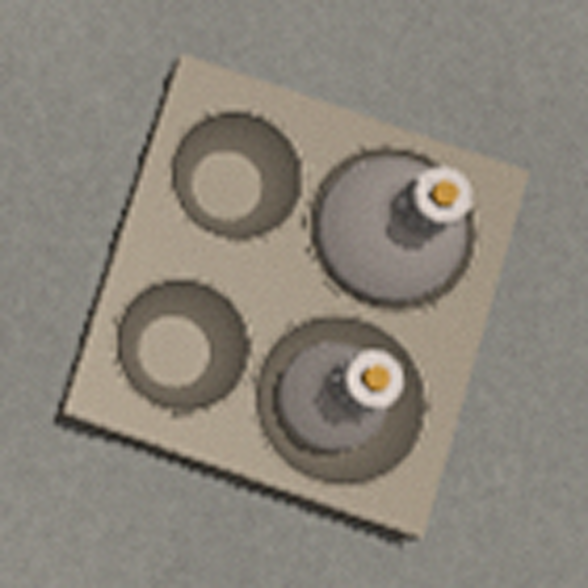

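View pics/b_flat.png

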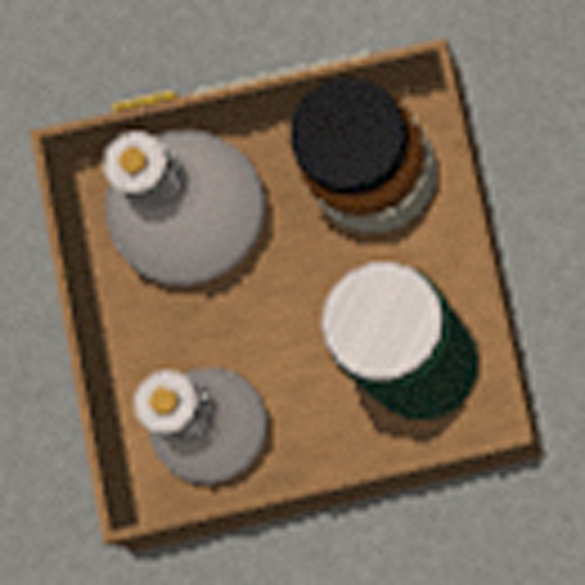

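View pics/b_side.png

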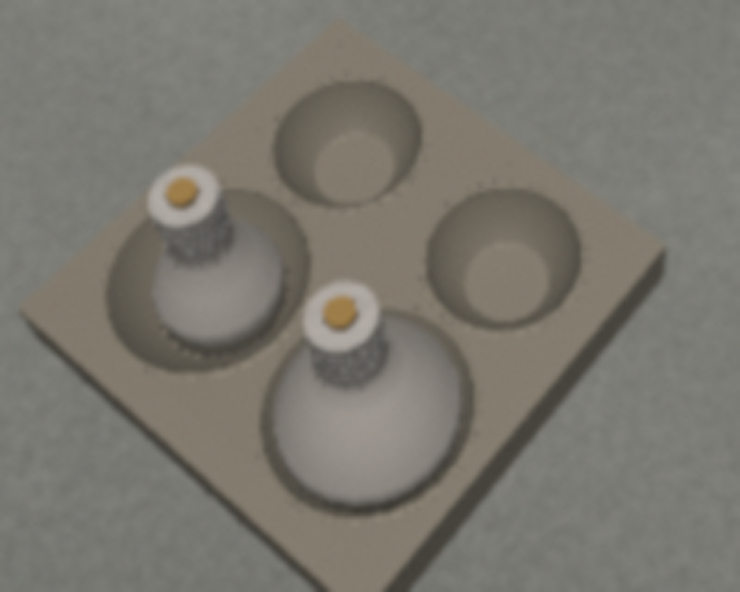

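```bash
cat > m.py <<'E'
from h import *
tp=lambda u,v:(365+(u+.5)/4.2-.5,135+(v+.5)/4.2-.5)
fp=lambda u,v:(145+(u+.5)/4.5-.5,120+(v+.5)/4.5-.5)
sp=lambda u,v:(140+(u+.5)/3.7-.5,240+(v+.5)/3.7-.5)
# tray: +x (big side) ; corners
A=[("top",tp(183,57),(-.095,.1)),("top",tp(527,173),(.095,.1)),("top",tp(422,540),(.095,-.1)),("top",tp(63,412),(-.095,-.1))]
obs=[(ray(n,p,.03)[:2],c) for n,p,c in A]
for o,c in obs: print(np.round(o,4))
for n,p in (("top",tp(237,175)),("top",tp(184,346))): print("mouth",ray(n,p,.03).round(4))
for n,p in (("top",tp(227,187)),("top",tp(174,352)),("side",sp(354,172)),("side",sp(506,285))): print("floor",n,ray(n,p,.005).round(4))
def fit(corn):
    best=None
    for s in range(4):
        f=lambda q:np.concatenate([np.array([q[0]+np.cos(q[2])*c[0]-np.sin(q[2])*c[1],q[1]+np.sin(q[2])*c[0]+np.cos(q[2])*c[1]])-o for o,c in corn])
        r=least_squares(f,[.48,-.22,s*np.pi/2])
        if best is None or r.cost<best.cost:best=r
    return best
r=fit(obs); print("tray",r.x,r.fun.round(4)*1000)
q=r.x;rot=lambda x,y:np.array([q[0]+np.cos(q[2])*x-np.sin(q[2])*y,q[1]+np.sin(q[2])*x+np.cos(q[2])*y])
for n,c in dict(b0=(.036,.047),b1=(.036,-.047),s0=(-.048,.047),s1=(-.048,-.047)).items(): print(n,rot(*c).round(4))
# side corners
for p in (sp(22,308),sp(340,20),sp(663,250)): print("sidecorner",ray("side",p,.03).round(4))
C=dict(bl=(fp(134.5,161.5),.116),sl=(fp(166,401),.1),mis=(tp(375,379),.101),pk=(tp(445,195),.117))
for k,(p,z) in C.items(): print(k,ray("top",p,z).round(4))
print("side pk",ray("side",sp(341,314),.117).round(4)," mis",ray("side",sp(183,194),.101).round(4))
for k,p,z in (("tin",fp(383,321),.122),("jar",fp(351,134),.089)): print(k,ray("top",p,z).round(4))
for p in ((38,131),(447,42),(540,452),(107,540)): print("flatc",ray("top",fp(*p),.055).round(4))
for p in ((304,146),(336,146),(339,229),(307,229)): print("cart",ray("top",p,.2).round(4))
E
python3 m.py
```

```text
[ 0.6178 -0.1839]
[ 0.5606 -0.3624]
[ 0.3704 -0.3016]
[ 0.4297 -0.1214]
mouth [ 0.5552 -0.2114  0.03  ]
mouth [ 0.4651 -0.183   0.03  ]
floor top [ 0.5543 -0.2115  0.005 ]
floor top [ 0.4653 -0.1826  0.005 ]
floor side [ 0.4661 -0.1848  0.005 ]
floor side [ 0.5554 -0.2136  0.005 ]
tray [ 0.49464253 -0.24234037  4.39793903] [ 1.3  1.  -0.3 -1.2 -0.2 -0.1 -0.8  0.3]
b0 [ 0.5282 -0.2911]
b1 [ 0.4388 -0.262 ]
s0 [ 0.5542 -0.2112]
s1 [ 0.4648 -0.1822]
sidecorner [ 0.3733 -0.3025  0.03  ]
sidecorner [ 0.4314 -0.1232  0.03  ]
sidecorner [ 0.6196 -0.1864  0.03  ]
bl [0.5635 0.2998 0.116 ]
sl [0.4592 0.2817 0.1   ]
mis [ 0.4418 -0.2596  0.101 ]
pk [ 0.5282 -0.2906  0.117 ]
side pk [ 0.5302 -0.2929  0.117 ]  mis [ 0.4436 -0.2626  0.101 ]
tin [0.4936 0.1844 0.122 ]
jar [0.5865 0.2108 0.089 ]
flatc [0.5931 0.3658 0.055 ]
flatc [0.6429 0.1752 0.055 ]
flatc [0.4468 0.121  0.055 ]
flatc [0.401  0.3163 0.055 ]
cart [0.5663 0.0397 0.2   ]
cart [ 0.568  -0.0187  0.2   ]
cart [ 0.4162 -0.0271  0.2   ]
cart [0.4146 0.0293 0.2   ]
```

```bash
cat > go.py <<'E'
import sys; from h import *
from scipy.spatial.transform import Rotation as Ro
s=robot.observe(); R=Ro.from_euler("xyz",s["tool_rot"]).as_matrix()
print("t",round(s["time"],2),"pos",s["tool_pos"].round(4),"rot",np.degrees(s["tool_rot"]).round(2),"q6",s["qpos"][[0,5]].round(2),"F",s["contact_force"].round(1),"op",round(s["opening"],4))
for a in sys.argv[1:]:
    X=np.array(eval(a)); print(a,"->",(R.T@(X-s["tool_pos"])*100).round(2))
E
python3 go.py .4,.2,.33 .43,-.05,.33; python3 -c "
from h import *
p=robot.camera_params('wrist');print(-p['R'].T@p['t'])"
```

```text
t 1.1 pos [0.2053 0.4832 0.2407] rot [179.99   0.   156.98] q6 [ 1.02 -0.15] F [ 0.6  0.2 -0.4] op 0.092
.4,.2,.33 -> [-28.99 -18.45  -8.93]
.43,-.05,.33 -> [-41.53 -40.29  -8.93]
[0.12731281 0.51625543 0.38345758]
```

```bash
python3 -m creep '[[[-3,-2,-3,0,0,0,0.3],[-7,-4.5,-6,0,0,0,0.3],[-11,-7,-9,0,0,0,0.3],[-15,-9.5,-9,0,0,0,0.3],[-19,-12,-9,0,0,0,0.3],[-23,-14.5,-9,0,0,0,0.3],[-26,-16.5,-9,0,0,0,0.3],[-29,-18.5,-9,0,0,0,0.3]]]' 10; python3 go.py .43,-.05,.33 .4395,-.2615,.25
```

```text
time: 1.9
tool_pos: [0.4007, 0.1977, 0.331]
tool_rot: [3.141, 0.001, 2.739]
contact_force: [0.8, 0.6, 0.5]
opening: 0.0598
t 1.9 pos [0.4007 0.1977 0.331 ] rot [1.7997e+02 3.0000e-02 1.5692e+02] q6 [ 0.29 -0.88] F [0.8 0.6 0.5] op 0.0598
.43,-.05,.33 -> [-12.41 -21.64   0.09]
.4395,-.2615,.25 -> [-21.57 -40.73   8.09]
```

```bash
python3 -m creep '[[[-2.5,-4.5,0,0,0,0,0.3],[-5,-9,0,0,0,0,0.3],[-7.5,-13.5,0,0,0,0,0.3],[-10,-18,0,0,0,0,0.3],[-12.5,-22.5,0,0,0,0,0.3],[-15,-27,0,0,0,0,0.3],[-17,-31.5,1,0,0,0,0.3],[-19,-36,3,0,0,0,0.3]]]'; python3 go.py  .4395,-.2615,.2
```

```text
time: 2.7
tool_pos: [0.4344, -0.1977, 0.3065]
tool_rot: [-3.141, 0.004, 2.738]
contact_force: [1.2, -0.1, 0.3]
opening: 0.0599
t 2.7 pos [ 0.4344 -0.1977  0.3065] rot [-179.99    0.22  156.9 ] q6 [-0.59 -1.76] F [ 1.2 -0.1  0.3] op 0.0599
.4395,-.2615,.2 -> [-2.93 -5.67 10.66]
```

```bash
python3 -m creep '[[[-1.5,-3,2.5,0,0,0,0.3],[-2.9,-5.7,5.5,0,0,0,0.3],[-2.9,-5.7,8.5,0,0,0,0.3],[-2.9,-5.7,10.6,0,0,0,0.3],[-2.9,-5.7,10.6,0,0,0,0.3],[-2.9,-5.7,10.6,0,0,0,0.3]]]'
python3 - <<'E'
from h import *
im=robot.read_camera("wrist")[:,:,::-1].copy()
p=robot.camera_params("wrist")
for x,y,z in ((.4395,-.2615,.101),(.529,-.2915,.117),(.555,-.2125,.005),(.4655,-.1835,.005)):
    u=proj("w",(x,y,z),p); cv2.circle(im,tuple(int(v) for v in u),3,(0,0,255),-1)
cv2.imwrite("pics/w1.png",im)
E
python3 go.py .4395,-.2615,.082
```

```text
time: 3.3
tool_pos: [0.4393, -0.2618, 0.2011]
tool_rot: [-3.141, 0.004, 2.738]
contact_force: [0.7, -1.3, -0.0]
opening: 0.0595
t 3.35 pos [ 0.4397 -0.262   0.2018] rot [-179.96    0.33  156.91] q6 [-0.69 -1.86] F [-0.   0.2  0.8] op 0.0599
.4395,-.2615,.082 -> [ 0.11  0.04 11.98]
```

View pics/w1.png

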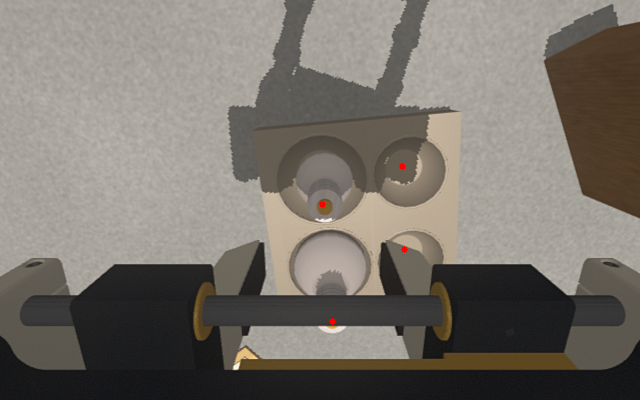

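The wrist view shows the misplaced lamp's gold tip at (325,207), within 3 px of my projection. The s0 dot lies on its floor at (403,167). I'll go to (0.442, -0.261).

```bash
python3 go.py .442,-.261,.082; python3 -m creep '[[[-0.2,-0.2,3,0,0,0,0.3],[-0.2,-0.2,6,0,0,0,0.3],[-0.2,-0.2,8.5,0,0,0,0.3],[-0.2,-0.2,10.5,0,0,0,0.3],[-0.2,-0.2,11.5,0,0,0,0.3],[-0.2,-0.2,12,0,0,0,0.3],[-0.2,-0.2,12,0,0,0,0.3],[-0.2,-0.2,12,0,0,0,0.3]]]'; python3 go.py .442,-.261,.082
```

```text
t 3.35 pos [ 0.4397 -0.262   0.2018] rot [-179.96    0.33  156.91] q6 [-0.69 -1.86] F [-0.   0.2  0.8] op 0.0599
.442,-.261,.082 -> [-0.11  0.19 11.98]
time: 4.15
tool_pos: [0.442, -0.2654, 0.083]
tool_rot: [-3.14, 0.008, 2.739]
contact_force: [-0.4, -1.5, 0.2]
opening: 0.0595
t 4.15 pos [ 0.442  -0.2654  0.083 ] rot [-179.93    0.45  156.92] q6 [-0.69 -1.86] F [-0.4 -1.5  0.2] op 0.0595
.442,-.261,.082 -> [0.18 0.4  0.1 ]
```

```bash
python3 -m creep '[[[0.1,0.2,0.1,0,0.4,0,0.3],[0.2,0.4,0.1,0,0.4,0,0.3],[0.2,0.4,0.1,0,0.4,0,0.3],[0.2,0.4,0.1,0,0.4,0,-0.2],[0.2,0.4,0.1,0,0.4,0,-0.4],[0.2,0.4,0.1,0,0.4,0,-0.6],[0.2,0.4,0.1,0,0.4,0,-0.8],[0.2,0.4,0.1,0,0.4,0,-0.8]]]' 8; python3 go.py .442,-.261,.082 .442,-.261,.14
```

```text
time: 4.95
tool_pos: [0.4418, -0.2609, 0.082]
tool_rot: [-3.14, 0.001, 2.739]
contact_force: [0.4, 1.0, 0.1]
opening: 0.0267
t 4.95 pos [ 0.4418 -0.2609  0.082 ] rot [-1.7993e+02  5.0000e-02  1.5692e+02] q6 [-0.68 -1.85] F [0.4 1.  0.1] op 0.0267
.442,-.261,.082 -> [-0.03  0.   -0.  ]
.442,-.261,.14 -> [-0.03 -0.   -5.8 ]
```

```bash
python3 -m creep '[[[0,0,-0.5,0,0,0,-0.8],[0,0,-1.5,0,0,0,-0.8],[0,0,-3,0,0,0,-0.8],[0,0,-5,0,0,0,-0.8],[0,0,-6.5,0,0,0,-0.8],[0,0,-7,0,0,0,-0.8],[0,0,-7,0,0,0,-0.8]]]' 8; python3 go.py .466,-.1835,.15
python3 - <<'E'
from h import *
im=robot.read_camera("side")[:,:,::-1]
cv2.imwrite("pics/s1.png",cv2.resize(im[200:400,120:360],None,fx=3,fy=3,interpolation=cv2.INTER_CUBIC))
E
```

```text
time: 5.65
tool_pos: [0.4421, -0.2611, 0.153]
tool_rot: [-3.14, 0.003, 2.739]
contact_force: [-0.1, 0.3, -0.7]
opening: 0.0269
t 5.65 pos [ 0.4421 -0.2611  0.153 ] rot [-1.7990e+02  1.6000e-01  1.5692e+02] q6 [-0.68 -1.85] F [-0.1  0.3 -0.7] op 0.0269
.466,-.1835,.15 -> [0.84 8.08 0.28]
```

View pics/s1.png

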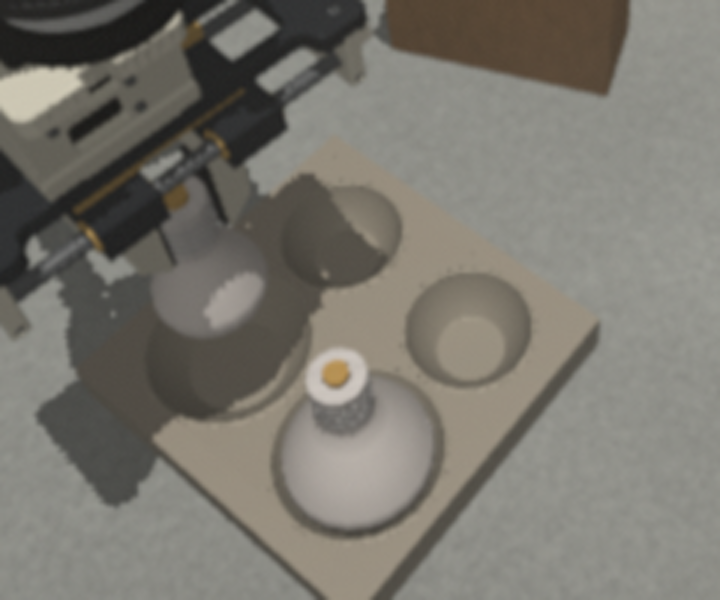

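The lamp is gripped upright and clear of the dimple. Next I'll move it over s1.

```bash
python3 -m creep '[[[0.2,2,0.2,0,0,0,-0.8],[0.4,4,0.2,0,0.1,0,-0.8],[0.6,6,0.2,0,0.1,0,-0.8],[0.8,7.5,0.2,0,0.1,0,-0.8],[0.8,8,0.2,0,0.1,0,-0.8],[0.8,8.1,0.2,0,0.1,0,-0.8],[0.8,8.1,0.2,0,0.1,0,-0.8]]]' 8; python3 go.py .466,-.1835,.083
python3 - <<'E'
from h import *
im=robot.read_camera("side")[:,:,::-1]
cv2.imwrite("pics/s2.png",cv2.resize(im[200:400,120:360],None,fx=3,fy=3,interpolation=cv2.INTER_CUBIC))
E
```

```text
time: 6.4
tool_pos: [0.466, -0.1835, 0.1499]
tool_rot: [-3.14, -0.001, 2.739]
contact_force: [-0.5, 0.1, -0.1]
opening: 0.027
t 6.4 pos [ 0.466  -0.1835  0.1499] rot [-1.7991e+02 -3.0000e-02  1.5692e+02] q6 [-0.53 -1.69] F [-0.5  0.1 -0.1] op 0.027
.466,-.1835,.083 -> [0.   0.01 6.69]
```

View pics/s2.png

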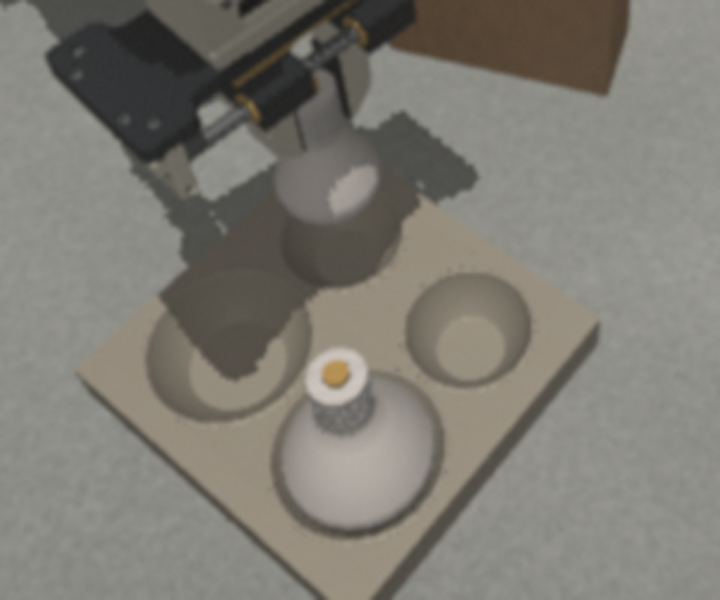

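```bash
python3 -m creep '[[[0,0,1.5,0,0,0,-0.8],[0,0,3,0,0,0,-0.8],[0,0,4.5,0,0,0,-0.8],[0,0,5.3,0,0.1,0,-0.8],[0,0,5.8,0,0.2,0,-0.8],[0,0,6.1,0,0.2,0,-0.8],[0,0,6.3,0,0.2,0,-0.8],[0,0,6.3,0,0.2,0,-0.8]]]' 8; python3 go.py .466,-.1835,.082
```

```text
time: 7.25
tool_pos: [0.4661, -0.1839, 0.0871]
tool_rot: [-3.14, -0.004, 2.738]
contact_force: [0.3, -0.8, 0.3]
opening: 0.0268
t 7.25 pos [ 0.4661 -0.1839  0.0871] rot [-179.9    -0.21  156.89] q6 [-0.53 -1.69] F [ 0.3 -0.8  0.3] op 0.0268
.466,-.1835,.082 -> [0.02 0.04 0.51]
```

```bash
python3 -m creep '[[[0,0,0.1,0,-0.2,0,-0.8],[0,0,0.2,0,-0.2,0,-0.8],[0,0,0.3,0,-0.2,0,-0.8],[0,0,0.4,0,-0.2,0,-0.8],[0,0,0.45,0,-0.2,0,-0.8],[0,0,0.45,0,-0.2,0,-0.8]]]' 8; python3 go.py .466,-.1835,.082
```

```text
time: 7.85
tool_pos: [0.466, -0.1839, 0.0825]
tool_rot: [-3.14, -0.0, 2.738]
contact_force: [-0.7, -0.1, -0.1]
opening: 0.0269
t 7.85 pos [ 0.466  -0.1839  0.0825] rot [-1.7991e+02 -2.0000e-02  1.5690e+02] q6 [-0.53 -1.69] F [-0.7 -0.1 -0.1] op 0.0269
.466,-.1835,.082 -> [0.01 0.03 0.05]
```

```bash
python3 -m creep '[[[0,0,0.05,0,0,0,-0.8],[0,0,0.1,0,0,0,-0.8],[0,0,0.1,0,0,0,-0.8]]]' 8; python3 go.py .466,-.1835,.082
```

```text
time: 8.15
tool_pos: [0.4662, -0.184, 0.0819]
tool_rot: [-3.14, 0.0, 2.738]
contact_force: [-0.6, 0.6, 4.1]
opening: 0.0265
t 8.15 pos [ 0.4662 -0.184   0.0819] rot [-1.799e+02  3.000e-02  1.569e+02] q6 [-0.53 -1.69] F [-0.6  0.6  4.1] op 0.0265
.466,-.1835,.082 -> [ 0.04  0.04 -0.01]
```

There is 4 N of contact at the expected height, so the lamp is on the floor of the dimple. I'll release it.

```bash
python3 -m creep '[[[0,0,-0.05,0,0,0,-0.3],[0,0,-0.05,0,0,0,-0.2],[0,0,-0.05,0,0,0,0.3],[0,0,-0.05,0,0,0,0.3],[0,0,-2,0,0,0,0.3],[0,0,-5,0,0,0,0.3],[0,0,-9,0,0,0,0.3],[0,0,-13.5,0,0,0,0.3]]]' 8;  python3 go.py .45,-.03,.31 .45,.1,.31 .4598,.2817,.22
python3 - <<'E'
from h import *
im=robot.read_camera("side")[:,:,::-1]
cv2.imwrite("pics/s3.png",cv2.resize(im[200:400,120:360],None,fx=3,fy=3,interpolation=cv2.INTER_CUBIC))
E
```

```text
time: 8.95
tool_pos: [0.4655, -0.1834, 0.2175]
tool_rot: [-3.14, -0.002, 2.738]
contact_force: [1.0, 0.5, 0.3]
opening: 0.0599
t 8.95 pos [ 0.4655 -0.1834  0.2175] rot [-1.7992e+02 -1.2000e-01  1.5689e+02] q6 [-0.53 -1.69] F [1.  0.5 0.3] op 0.0599
.45,-.03,.31 -> [ 7.47 13.48 -9.26]
.45,.1,.31 -> [12.57 25.44 -9.26]
.4598,.2817,.22 -> [18.78 42.55 -0.27]
```

View pics/s3.png

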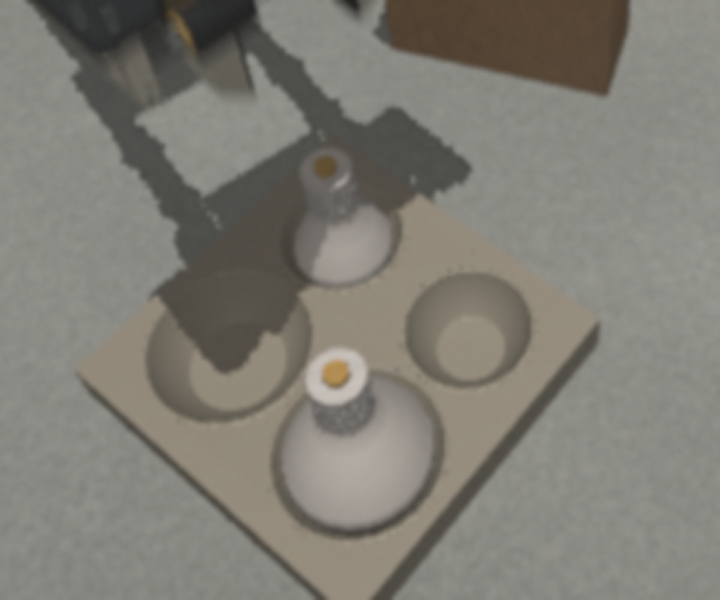

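The small lamp stands upright in s1. Next is the small lamp in the box.

```bash
python3 -m creep '[[[0,0,-4.5,0,0,0,0.3],[0.8,1.5,-9,0,0,0,0.3],[2.7,5.5,-10,0,0,0,0.3],[4.7,10,-10,0,0,0,0.3],[6.7,14.5,-10,0,0,0,0.3],[8.7,19,-10,0,0,0,0.3],[10.7,23.5,-10,0,0,0,0.3],[12.7,28,-10,0,0,0,0.3]]]' 8; python3 go.py .46,.2815,.22
```

```text
time: 9.8
tool_pos: [0.4604, 0.1249, 0.3231]
tool_rot: [-3.139, 0.012, 2.738]
contact_force: [0.8, -0.1, 0.9]
opening: 0.0598
t 9.8 pos [0.4604 0.1249 0.3231] rot [-179.83    0.68  156.9 ] q6 [ 0.11 -1.06] F [ 0.8 -0.1  0.9] op 0.0598
.46,.2815,.22 -> [ 6.3  14.42 10.19]
```

```bash
python3 -m creep '[[[1.9,4.5,1,0,0.3,0,0.3],[3.7,9,4,0,0.6,0,0.3],[5.5,12.5,7,0,0.6,0,0.3],[6.3,14.4,9,0,0.6,0,0.3],[6.3,14.4,10.2,0,0.6,0,0.3],[6.3,14.4,10.2,0,0.6,0,0.3],[6.3,14.4,10.2,0,0.6,0,0.3]]]' 8
python3 - <<'E'
from h import *
im=robot.read_camera("wrist")[:,:,::-1].copy()
p=robot.camera_params("wrist")
for x,y,z in ((.46,.2815,.1),(.5635,.2998,.116)):
    u=proj("w",(x,y,z),p); print(u); cv2.circle(im,tuple(int(v) for v in u),2,(0,0,255),-1)
cv2.imwrite("pics/w2.png",im)
E
python3 go.py .46,.2815,.081
```

```text
time: 10.5
tool_pos: [0.4604, 0.2806, 0.2205]
tool_rot: [-3.139, 0.002, 2.738]
contact_force: [0.3, -0.1, 0.4]
opening: 0.0595
[323.16577703 195.53145241]
[390.84943533 299.88094568]
t 10.55 pos [0.4607 0.2805 0.2211] rot [-1.7990e+02  1.6000e-01  1.5682e+02] q6 [ 0.41 -0.76] F [ 0.2 -0.   0.3] op 0.0596
.46,.2815,.081 -> [ 0.15  0.09 14.01]
```

View pics/w2.png

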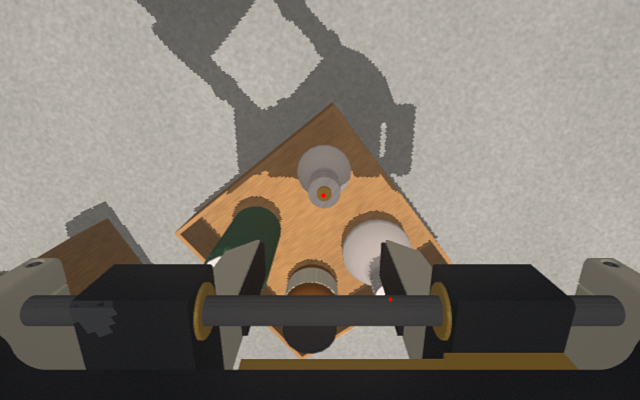

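```bash
python3 go.py .459,.282,.083; python3 -m creep '[[[0.1,0.1,3,0,0,0,0.3],[0.2,0.1,6,0,0,0,0.3],[0.3,0.2,9,0,0,0,0.3],[0.3,0.2,11.5,0,0.1,0,0.3],[0.3,0.2,13,0,0.2,0,0.3],[0.3,0.2,13.8,0,0.2,0,0.3],[0.3,0.2,13.8,0,0.2,0,0.3],[0.3,0.2,13.8,0,0.2,0,0.3]]]' 8;  python3 go.py .459,.282,.083
```

```text
t 10.55 pos [0.4607 0.2805 0.2211] rot [-1.7990e+02  1.6000e-01  1.5682e+02] q6 [ 0.41 -0.76] F [ 0.2 -0.   0.3] op 0.0596
.459,.282,.083 -> [ 0.26  0.1  13.81]
time: 11.35
tool_pos: [0.46, 0.2831, 0.0844]
tool_rot: [-3.141, 0.001, 2.736]
contact_force: [0.7, -0.0, 0.7]
opening: 0.0595
t 11.35 pos [0.46   0.2831 0.0844] rot [-1.7999e+02  5.0000e-02  1.5678e+02] q6 [ 0.41 -0.75] F [ 0.7 -0.   0.7] op 0.0595
.459,.282,.083 -> [ 0.05 -0.14  0.14]
```

```bash
python3 -m creep '[[[0.1,-0.1,0.1,0,0,0,0.3],[0.1,-0.1,0.1,0,0,0,0],[0.1,-0.1,0.1,0,0,0,-0.2],[0.1,-0.1,0.1,0,0,0,-0.4],[0.1,-0.1,0.1,0,0,0,-0.6],[0.1,-0.1,0.1,0,0,0,-0.8],[0.1,-0.1,0.1,0,0,0,-0.8],[0.1,-0.1,0.1,0,0,0,-0.8]]]' 8;  python3 go.py .459,.282,.2
```

```text
time: 12.15
tool_pos: [0.4587, 0.2825, 0.0834]
tool_rot: [-3.141, 0.001, 2.736]
contact_force: [0.2, 0.2, 0.7]
opening: 0.0264
t 12.15 pos [0.4587 0.2825 0.0834] rot [-1.7999e+02  6.0000e-02  1.5678e+02] q6 [ 0.41 -0.75] F [0.2 0.2 0.7] op 0.0264
.459,.282,.2 -> [ -0.06  -0.04 -11.66]
```

```bash
python3 -m creep '[[[0,0,-0.5,0,0,0,-0.8],[0,0,-2,0,0,0,-0.8],[0,0,-4.5,0,0,0,-0.8],[0,0,-7.5,0,0,0,-0.8],[0,0,-11,0,0,0,-0.8],[0,0,-15,0,0,0,-0.8],[0,0,-19,0,0,0,-0.8],[0,0,-23,0,0,0,-0.8]]]' 8;  python3 go.py .5,.15,.335 .55,-.05,.335 .555,-.213,.16
python3 - <<'E'
from h import *
im=robot.read_camera("wrist")[:,:,::-1].copy()
cv2.imwrite("pics/w3.png",im)
E
```

```text
time: 12.95
tool_pos: [0.4581, 0.2825, 0.3154]
tool_rot: [-3.141, 0.001, 2.736]
contact_force: [1.5, 0.6, -1.4]
opening: 0.0268
t 12.95 pos [0.4581 0.2825 0.3154] rot [-1.7999e+02  6.0000e-02  1.5678e+02] q6 [ 0.41 -0.75] F [ 1.5  0.6 -1.4] op 0.0268
.5,.15,.335 -> [ -9.08 -10.52  -1.95]
.55,-.05,.335 -> [-21.56 -26.93  -1.94]
.555,-.213,.16 -> [-28.43 -41.71  15.57]
```

View pics/w3.png

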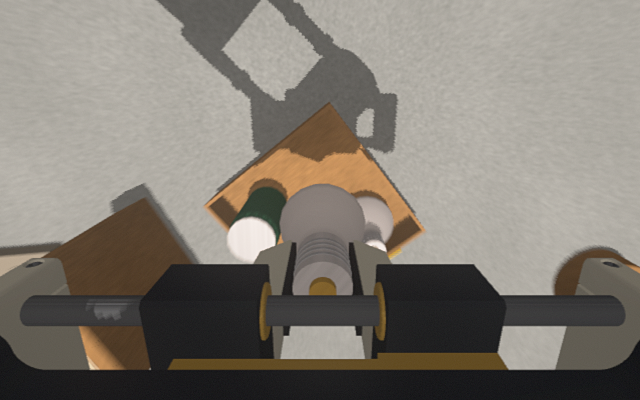

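The lamp hangs straight in the jaws at (323,240). I'll carry it over the carton.

```bash
python3 -m creep '[[[-1,-1.2,-1,0,0,0,-0.8],[-3,-3.5,-2,0,0,0,-0.8],[-5.5,-6.5,-2,0,0,0,-0.8],[-8,-10,-2,0,0,0,-0.8],[-10.5,-13.5,-2,0,0,0,-0.8],[-13.2,-17,-2,0,0,0,-0.8],[-15.8,-20.5,-2,0,0,0,-0.8],[-18.5,-24,-2,0,0,0,-0.8]]]' 8;  python3 go.py  .55,-.09,.335 .555,-.213,.16
```

```text
time: 13.8
tool_pos: [0.5352, -0.0118, 0.3423]
tool_rot: [3.133, 0.009, 2.737]
contact_force: [1.0, 0.1, -0.6]
opening: 0.0269
t 13.8 pos [ 0.5352 -0.0118  0.3423] rot [179.51   0.52 156.79] q6 [-0.17 -1.33] F [ 1.   0.1 -0.6] op 0.0269
.55,-.09,.335 -> [-4.44 -6.61  0.72]
.555,-.213,.16 -> [ -9.58 -17.87  18.17]
```

```bash
python3 -m creep '[[[-1.7,-3.2,0,0.1,0.1,0,-0.8],[-3.4,-6.4,0.3,0.3,0.3,0,-0.8],[-5.1,-9.6,1,0.5,0.5,0,-0.8],[-6.8,-12.8,3,0.5,0.5,0,-0.8],[-8.5,-16,6,0.5,0.5,0,-0.8],[-9.6,-17.8,9,0.5,0.5,0,-0.8],[-9.6,-17.9,12,0.5,0.5,0,-0.8],[-9.6,-17.9,15,0.5,0.5,0,-0.8]]]' 8;  python3 go.py  .555,-.2125,.15
```

```text
time: 14.6
tool_pos: [0.5542, -0.2145, 0.1902]
tool_rot: [-3.141, -0.0, 2.735]
contact_force: [-0.5, -0.3, -0.7]
opening: 0.0267
t 14.6 pos [ 0.5542 -0.2145  0.1902] rot [-179.99   -0.    156.69] q6 [-0.5  -1.66] F [-0.5 -0.3 -0.7] op 0.0267
.555,-.2125,.15 -> [0.01 0.21 4.02]
```

```bash
python3 -m creep '[[[0,0.2,1.5,0,0,0,-0.8],[0,0.2,3,0,0,0,-0.8],[0,0.2,4.2,0,0,0,-0.8],[0,0.2,4.2,0,0,0,-0.8],[0,0.2,4.2,0,0,0,-0.8]]]' 8;  python3 go.py  .555,-.2125,.088;python3 - <<'E'
from h import *
for n in("side","top"):
    im=robot.read_camera(n)[:,:,::-1]
    c=im[200:400,120:360] if n=="side" else im[120:270,350:530]
    cv2.imwrite(f"pics/c3{n}.png",cv2.resize(c,None,fx=3,fy=3,interpolation=cv2.INTER_CUBIC))
E
```

```text
time: 15.1
tool_pos: [0.5552, -0.2128, 0.1486]
tool_rot: [-3.141, 0.0, 2.735]
contact_force: [0.7, -0.0, -0.7]
opening: 0.0267
t 15.1 pos [ 0.5552 -0.2128  0.1486] rot [-1.7999e+02  2.0000e-02  1.5670e+02] q6 [-0.49 -1.66] F [ 0.7 -0.  -0.7] op 0.0267
.555,-.2125,.088 -> [0.03 0.02 6.06]
```

View pics/c3side.png

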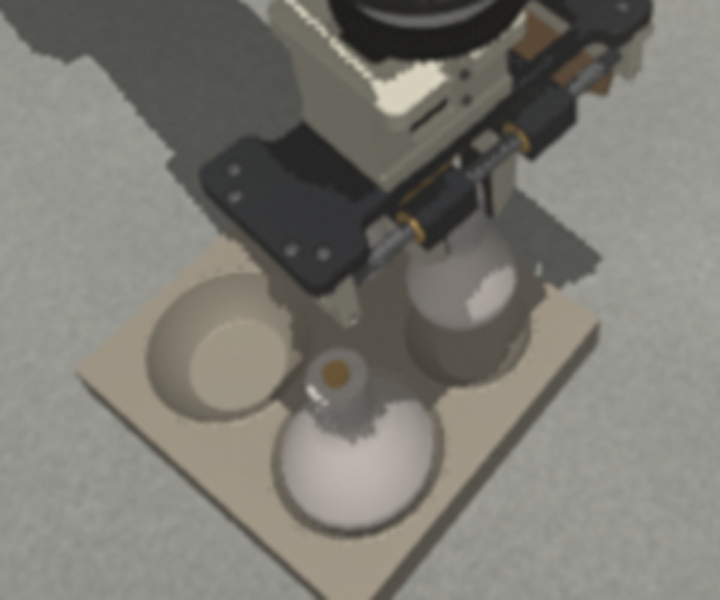

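```bash
python3 -c "
from h import *
for z in (.17,.18,.19,.2,.21,.22): 
  for d in (.085,.095): print(z,d,[((proj('side',np.array([.5552,-.2128,z])-np.array([.395*d,.918*d,0])+np.array([.918*w,-.395*w,0]))-[120,200])*3).round() for w in(-.0375,0,.0375)])"
```

```text
0.17 0.085 [array([247., 252.]), array([302., 306.]), array([361., 364.])]
0.17 0.095 [array([228., 267.]), array([283., 322.]), array([342., 381.])]
0.18 0.085 [array([242., 240.]), array([299., 294.]), array([359., 352.])]
0.18 0.095 [array([223., 255.]), array([279., 311.]), array([339., 370.])]
0.19 0.085 [array([238., 228.]), array([295., 282.]), array([356., 341.])]
0.19 0.095 [array([218., 243.]), array([275., 299.]), array([336., 358.])]
0.2 0.085 [array([233., 215.]), array([291., 270.]), array([352., 329.])]
0.2 0.095 [array([213., 230.]), array([271., 286.]), array([332., 346.])]
0.21 0.085 [array([228., 201.]), array([287., 257.]), array([349., 316.])]
0.21 0.095 [array([208., 217.]), array([266., 273.]), array([329., 334.])]
0.22 0.085 [array([223., 188.]), array([282., 244.]), array([346., 303.])]
0.22 0.095 [array([203., 203.]), array([262., 260.]), array([325., 321.])]
```

View pics/c3top.png

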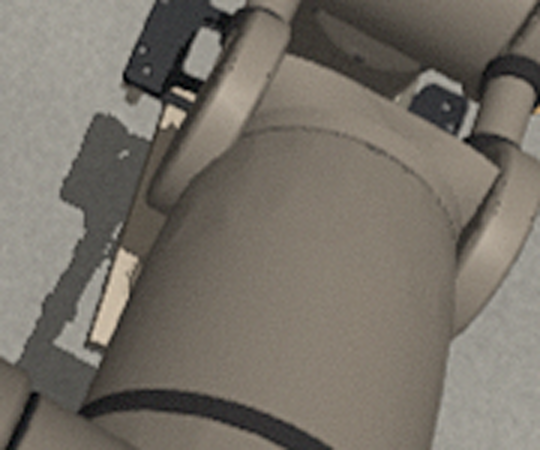

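The body bracket's lowest point matches about 0.20 m, the 52 mm over the TCP that the spec gives. That leaves about 19 mm over the packed cap when the lamp is seated. I'll lower it.

```bash
python3 -m creep '[[[0,0,1.5,0,0,0,-0.8],[0,0,3,0,0,0,-0.8],[0,0,4.2,0,0,0,-0.8],[0,0,5,0,0,0,-0.8],[0,0,5.5,0,0,0,-0.8],[0,0,5.8,0,0,0,-0.8],[0,0,5.9,0,0,0,-0.8],[0,0,5.9,0,0,0,-0.8]]]' 8;  python3 go.py  .555,-.2125,.0844
```

```text
time: 16.0
tool_pos: [0.5558, -0.213, 0.0905]
tool_rot: [-3.141, 0.002, 2.735]
contact_force: [0.1, 0.1, -0.4]
opening: 0.0267
t 16.0 pos [ 0.5558 -0.213   0.0905] rot [-1.7998e+02  1.2000e-01  1.5670e+02] q6 [-0.49 -1.66] F [ 0.1  0.1 -0.4] op 0.0267
.555,-.2125,.0844 -> [0.09 0.02 0.61]
```

```bash
python3 -m creep '[[[0,0,0.1,0,0.1,0,-0.8],[0,0,0.2,0,0.1,0,-0.8],[0,0,0.3,0,0.1,0,-0.8],[0,0,0.4,0,0.1,0,-0.8],[0,0,0.5,0,0.1,0,-0.8],[0,0,0.55,0,0.1,0,-0.8],[0,0,0.55,0,0.1,0,-0.8]]]' 8;  python3 go.py  .555,-.2125,.0844
```

```text
time: 16.7
tool_pos: [0.5557, -0.213, 0.0849]
tool_rot: [-3.141, 0.0, 2.735]
contact_force: [-0.1, 0.0, -0.6]
opening: 0.0268
t 16.7 pos [ 0.5557 -0.213   0.0849] rot [-1.7998e+02  2.0000e-02  1.5670e+02] q6 [-0.49 -1.66] F [-0.1  0.  -0.6] op 0.0268
.555,-.2125,.0844 -> [0.09 0.02 0.05]
```

```bash
python3 -m creep '[[[0,0,0.05,0,0,0,-0.8],[0,0,0.1,0,0,0,-0.8],[0,0,0.1,0,0,0,-0.8]]]' 8;  python3 go.py  .555,-.2125,.0844
```

```text
time: 17.0
tool_pos: [0.5559, -0.2131, 0.0844]
tool_rot: [-3.141, 0.001, 2.735]
contact_force: [-0.3, -0.1, 3.0]
opening: 0.0267
t 17.0 pos [ 0.5559 -0.2131  0.0844] rot [-1.7998e+02  6.0000e-02  1.5670e+02] q6 [-0.49 -1.66] F [-0.3 -0.1  3. ] op 0.0267
.555,-.2125,.0844 -> [ 0.11  0.02 -0.  ]
```

There is 3 N of contact at exactly the expected height, so I'll release and retreat.

```bash
python3 -m creep '[[[0,0,-0.05,0,0,0,-0.3],[0,0,-0.05,0,0,0,-0.2],[0,0,-0.05,0,0,0,0.3],[0,0,-0.05,0,0,0,0.3],[0,0,-2,0,0,0,0.3],[0,0,-5,0,0,0,0.3],[0,0,-9,0,0,0,0.3],[0,0,-13.5,0,0,0,0.3]]]' 8;  python3 -m creep '[[[0,0,-4.5,0,0,0,0.3],[0,0,-9,0,0,0,0.3],[0.5,3,-12,0,0,0,0.3],[1.5,7.5,-12,0,0,0,0.3],[3,12,-12,0,0,0,0.3],[4.5,16.5,-12,0,0,0,0.3],[6,21,-12,0,0,0,0.3],[7.5,25.5,-12,0,0,0,0.3]]]' 8; python3 go.py .563,.299,.24
python3 - <<'E'
from h import *
im=robot.read_camera("side")[:,:,::-1]
cv2.imwrite("pics/s4.png",cv2.resize(im[200:400,120:360],None,fx=3,fy=3,interpolation=cv2.INTER_CUBIC))
E
```

```text
time: 17.8
tool_pos: [0.5552, -0.2127, 0.2198]
tool_rot: [-3.141, -0.002, 2.735]
contact_force: [2.1, -1.1, 0.2]
opening: 0.0597
time: 18.6
tool_pos: [0.5871, 0.053, 0.3398]
tool_rot: [-3.141, -0.002, 2.735]
contact_force: [0.9, -0.4, 0.4]
opening: 0.0597
t 18.6 pos [0.5871 0.053  0.3398] rot [-1.7999e+02 -9.0000e-02  1.5668e+02] q6 [-0.04 -1.2 ] F [ 0.9 -0.4  0.4] op 0.0597
.563,.299,.24 -> [11.94 21.64 10.  ]
```

View pics/s4.png

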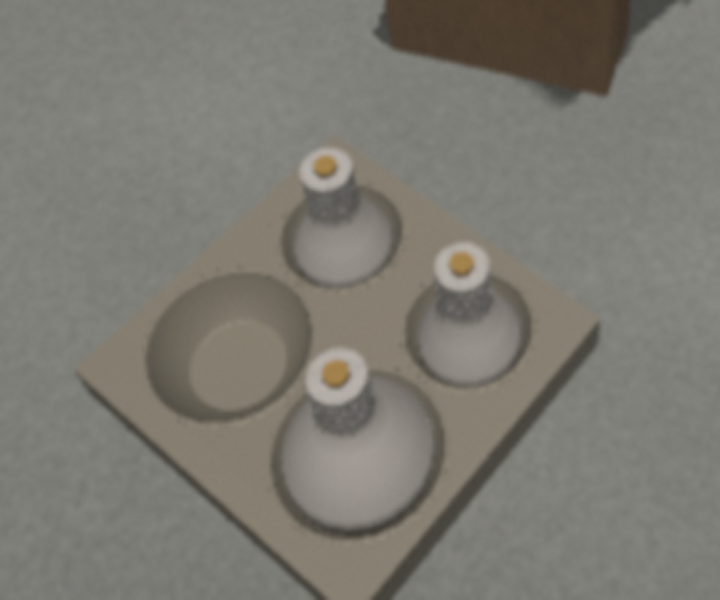

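Both small lamps are seated upright. The big lamp is next.

```bash
python3 -m creep '[[[2,3.6,0,0,0,0,0.3],[4.2,7.6,0.5,0,0,0,0.3],[6.5,11.6,2.5,0,0,0,0.3],[8.7,15.6,4.5,0,0,0,0.3],[10.7,19.4,7,0,0,0,0.3],[11.9,21.6,9,0,0,0,0.3],[11.9,21.6,10,0,0,0,0.3],[11.9,21.6,10,0,0,0,0.3]]]' 8
python3 - <<'E'
from h import *
im=robot.read_camera("wrist")[:,:,::-1].copy()
p=robot.camera_params("wrist")
for x,y,z in ((.563,.299,.116),):
    u=proj("w",(x,y,z),p); print(u); cv2.circle(im,tuple(int(v) for v in u),2,(0,0,255),-1)
cv2.imwrite("pics/w4.png",im)
E
python3 go.py .5625,.299,.095
```

```text
time: 19.45
tool_pos: [0.5609, 0.3058, 0.2391]
tool_rot: [3.14, -0.006, 2.742]
contact_force: [-0.2, -0.9, 0.4]
opening: 0.0598
[315.41731203 200.600481  ]
t 19.5 pos [0.5617 0.3052 0.2407] rot [179.84  -0.23 157.01] q6 [ 0.38 -0.79] F [ 0.  -0.7  0.7] op 0.0592
.5625,.299,.095 -> [-0.38 -0.58 14.56]
```

View pics/w4.png

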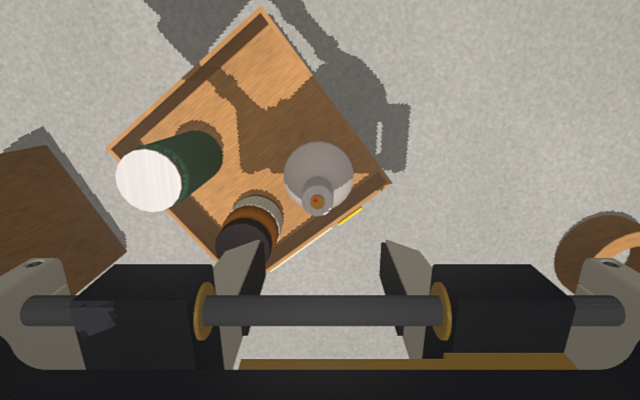

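```bash
python3 go.py .563,.3,.095;python3 -m creep '[[[-0.3,-0.3,3,0,0,0,0.3],[-0.3,-0.5,6,0.1,-0.1,0,0.3],[-0.3,-0.5,9,0.1,-0.2,0,0.3],[-0.3,-0.5,11.5,0.1,-0.2,0,0.3],[-0.3,-0.5,13.2,0.1,-0.2,0,0.3],[-0.3,-0.5,14,0.1,-0.2,0,0.3],[-0.3,-0.5,14.5,0.1,-0.2,0,0.3],[-0.3,-0.5,14.5,0.1,-0.2,0,0.3]]]' 8;  python3 go.py .563,.3,.095
```

```text
t 19.5 pos [0.5617 0.3052 0.2407] rot [179.84  -0.23 157.01] q6 [ 0.38 -0.79] F [ 0.  -0.7  0.7] op 0.0592
.563,.3,.095 -> [-0.38 -0.47 14.56]
time: 20.3
tool_pos: [0.5629, 0.2995, 0.0964]
tool_rot: [3.14, 0.0, 2.739]
contact_force: [-0.1, -0.9, 0.4]
opening: 0.0595
t 20.3 pos [0.5629 0.2995 0.0964] rot [1.7990e+02 2.0000e-02 1.5695e+02] q6 [ 0.37 -0.8 ] F [-0.1 -0.9  0.4] op 0.0595
.563,.3,.095 -> [0.01 0.05 0.14]
```

```bash
python3 -m creep '[[[0,0.05,0.1,0,0,0,0.3],[0,0.05,0.1,0,0,0,0],[0,0.05,0.1,0,0,0,-0.2],[0,0.05,0.1,0,0,0,-0.4],[0,0.05,0.1,0,0,0,-0.6],[0,0.05,0.1,0,0,0,-0.8],[0,0.05,0.1,0,0,0,-0.8],[0,0.05,0.1,0,0,0,-0.8]]]' 9;  python3 go.py; python3 -m creep '[[[0,0,-0.5,0,0,0,-0.8],[0,0,-2,0,0,0,-0.8],[0,0,-4.5,0,0,0,-0.8],[0,0,-7.5,0,0,0,-0.8],[0,0,-11,0,0,0,-0.8],[0,0,-15,0,0,0,-0.8],[0,0,-19,0,0,0,-0.8],[0,0,-23,0,0,0,-0.8]]]' 9;  python3 go.py .45,.15,.35 .43,-.05,.35 .4395,-.2625,.25
python3 - <<'E'
from h import *
cv2.imwrite("pics/w5.png",robot.read_camera("wrist")[:,:,::-1])
E
```

```text
time: 21.1
tool_pos: [0.5631, 0.3, 0.0954]
tool_rot: [3.14, 0.0, 2.739]
contact_force: [0.4, 0.1, 0.8]
opening: 0.027
t 21.1 pos [0.5631 0.3    0.0954] rot [1.7989e+02 2.0000e-02 1.5695e+02] q6 [ 0.37 -0.8 ] F [0.4 0.1 0.8] op 0.027
time: 21.9
tool_pos: [0.5624, 0.2995, 0.3274]
tool_rot: [3.14, 0.0, 2.739]
contact_force: [1.2, 0.1, -0.2]
opening: 0.0268
t 21.9 pos [0.5624 0.2995 0.3274] rot [1.7989e+02 3.0000e-02 1.5695e+02] q6 [ 0.37 -0.8 ] F [ 1.2  0.1 -0.2] op 0.0268
.45,.15,.35 -> [  4.49 -18.15  -2.3 ]
.43,-.05,.35 -> [ -1.5  -37.34  -2.33]
.4395,-.2625,.25 -> [-10.69 -56.54   7.64]
```

View pics/w5.png

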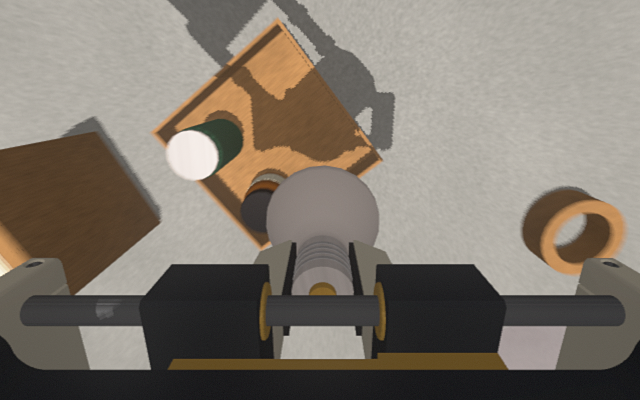

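The big lamp hangs straight in the jaws at (323,220).

```bash
python3 -m creep '[[[0.3,-1.5,-1,0,0,0,-0.8],[1,-4.5,-2,0,0,0,-0.8],[1.5,-8.5,-2.3,0,0,0,-0.8],[1.5,-12.5,-2.3,0,0,0,-0.8],[1,-17,-2.3,0,0,0,-0.8],[0.5,-21.5,-2.3,0,0,0,-0.8],[0,-26,-2.3,0,0,0,-0.8],[-0.5,-30,-2.3,0,0,0,-0.8]]]' 9;  python3 go.py .43,-.15,.35 .4395,-.2625,.25
```

```text
time: 22.75
tool_pos: [0.4497, 0.0203, 0.3555]
tool_rot: [3.131, 0.01, 2.739]
contact_force: [0.8, -0.2, -0.2]
opening: 0.0265
t 22.75 pos [0.4497 0.0203 0.3555] rot [179.42   0.56 156.95] q6 [-0.13 -1.3 ] F [ 0.8 -0.2 -0.2] op 0.0265
.43,-.15,.35 -> [ -4.85 -16.45   0.44]
.4395,-.2625,.25 -> [-10.03 -26.53  10.38]
```

```bash
python3 -m creep '[[[-1,-3.5,0,0.2,0.2,0,-0.8],[-2.2,-7.5,0.3,0.4,0.4,0,-0.8],[-3.5,-11.5,0.4,0.5,0.5,0,-0.8],[-5,-15.5,0.5,0.5,0.5,0,-0.8],[-6.8,-19.5,2,0.5,0.5,0,-0.8],[-8.5,-23,4.5,0.5,0.5,0,-0.8],[-9.6,-25.5,7,0.5,0.5,0,-0.8],[-10,-26.5,10,0.5,0.5,0,-0.8]]]' 9;  python3 go.py .4395,-.263,.16
```

```text
time: 23.55
tool_pos: [0.4391, -0.265, 0.2532]
tool_rot: [3.141, 0.003, 2.737]
contact_force: [0.1, -0.2, -1.8]
opening: 0.0266
t 23.55 pos [ 0.4391 -0.265   0.2532] rot [1.7998e+02 1.5000e-01 1.5680e+02] q6 [-0.69 -1.86] F [ 0.1 -0.2 -1.8] op 0.0266
.4395,-.263,.16 -> [0.06 0.2  9.32]
```

```bash
python3 -m creep '[[[0,0.1,2,0,0,0,-0.8],[0,0.2,4.5,0,0.1,0,-0.8],[0,0.2,7,0,0.1,0,-0.8],[0,0.2,8.7,0,0.1,0,-0.8],[0,0.2,9.6,0,0.1,0,-0.8],[0,0.2,9.6,0,0.1,0,-0.8],[0,0.2,9.6,0,0.1,0,-0.8]]]' 9;  python3 go.py .4395,-.263,.103;python3 - <<'E'
from h import *
im=robot.read_camera("side")[:,:,::-1]
cv2.imwrite("pics/s5.png",cv2.resize(im[200:400,120:360],None,fx=3,fy=3,interpolation=cv2.INTER_CUBIC))
cv2.imwrite("pics/w6.png",robot.read_camera("wrist")[:,:,::-1])
E
```

```text
time: 24.25
tool_pos: [0.4405, -0.2635, 0.1579]
tool_rot: [-3.142, 0.002, 2.737]
contact_force: [-0.3, -0.7, -1.2]
opening: 0.0269
t 24.25 pos [ 0.4405 -0.2635  0.1579] rot [-1.8000e+02  1.2000e-01  1.5681e+02] q6 [-0.69 -1.86] F [-0.3 -0.7 -1.2] op 0.0269
.4395,-.263,.103 -> [0.12 0.01 5.49]
```

View pics/s5.png

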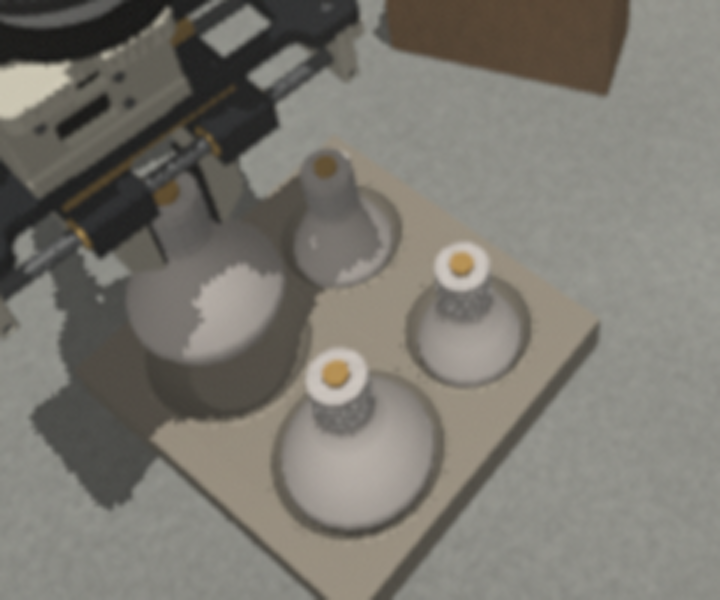

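View pics/w6.png

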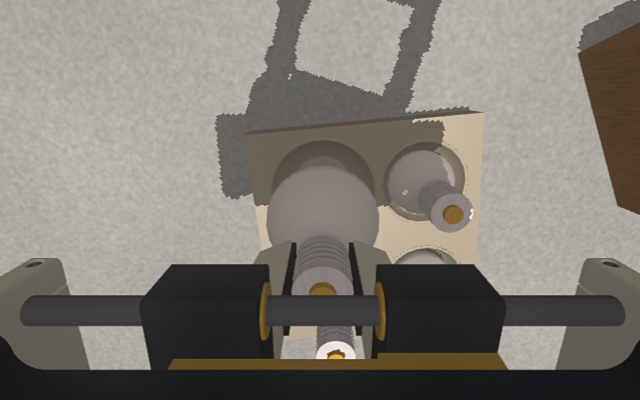

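In the wrist view the lamp at (323,215) is in line with the dimple arc centred at about (324,185). I'll lower it in stages and watch the force.

```bash
python3 -m creep '[[[0.1,0,1.2,0,0.1,0,-0.8],[0.1,0,2.4,0,0.1,0,-0.8],[0.1,0,3.3,0,0.1,0,-0.8],[0.1,0,4,0,0.1,0,-0.8],[0.1,0,4.5,0,0.1,0,-0.8],[0.1,0,4.8,0,0.1,0,-0.8],[0.1,0,4.8,0,0.1,0,-0.8]]]' 9;  python3 go.py .4395,-.263,.0964
```

```text
time: 25.05
tool_pos: [0.4397, -0.2632, 0.1099]
tool_rot: [-3.141, 0.001, 2.737]
contact_force: [0.7, -0.3, -1.4]
opening: 0.0264
t 25.05 pos [ 0.4397 -0.2632  0.1099] rot [-1.7999e+02  3.0000e-02  1.5681e+02] q6 [-0.69 -1.86] F [ 0.7 -0.3 -1.4] op 0.0264
.4395,-.263,.0964 -> [0.03 0.01 1.35]
```

```bash
python3 -m creep '[[[0,0,0.2,0,0,0,-0.8],[0,0,0.4,0,0,0,-0.8],[0,0,0.6,0,0,0,-0.8],[0,0,0.8,0,0,0,-0.8],[0,0,0.8,0,0,0,-0.8]]]' 9;  python3 go.py .4395,-.263,.0964
```

```text
time: 25.55
tool_pos: [0.4396, -0.2631, 0.1016]
tool_rot: [3.142, 0.0, 2.737]
contact_force: [0.4, 0.3, -0.5]
opening: 0.0269
t 25.55 pos [ 0.4396 -0.2631  0.1016] rot [1.800e+02 1.000e-02 1.568e+02] q6 [-0.69 -1.86] F [ 0.4  0.3 -0.5] op 0.0269
.4395,-.263,.0964 -> [0.01 0.01 0.52]
```

```bash
python3 -m creep '[[[0,0,0.1,0,0,0,-0.8],[0,0,0.2,0,0,0,-0.8],[0,0,0.3,0,0,0,-0.8],[0,0,0.3,0,0,0,-0.8]]]' 9;  python3 go.py .4395,-.263,.0964
```

```text
time: 25.95
tool_pos: [0.4395, -0.2631, 0.0985]
tool_rot: [3.142, -0.0, 2.737]
contact_force: [-0.4, -0.3, -0.9]
opening: 0.0269
t 25.95 pos [ 0.4395 -0.2631  0.0985] rot [ 1.800e+02 -1.000e-02  1.568e+02] q6 [-0.69 -1.86] F [-0.4 -0.3 -0.9] op 0.0269
.4395,-.263,.0964 -> [0.01 0.01 0.21]
```

```bash
python3 -m creep '[[[0,0,0.1,0,0,0,-0.8],[0,0,0.15,0,0,0,-0.8],[0,0,0.2,0,0,0,-0.8],[0,0,0.2,0,0,0,-0.8]]]' 9;  python3 go.py .4395,-.263,.0964
```

```text
time: 26.35
tool_pos: [0.4395, -0.2631, 0.0965]
tool_rot: [3.142, -0.0, 2.737]
contact_force: [-0.5, -0.6, -1.0]
opening: 0.0268
t 26.35 pos [ 0.4395 -0.2631  0.0965] rot [ 1.800e+02 -1.000e-02  1.568e+02] q6 [-0.69 -1.86] F [-0.5 -0.6 -1. ] op 0.0268
.4395,-.263,.0964 -> [0.01 0.   0.01]
```

```bash
python3 -m creep '[[[0,0,0.05,0,0,0,-0.8],[0,0,0.05,0,0,0,-0.8],[0,0,0.05,0,0,0,-0.8]]]' 9;  python3 go.py .4395,-.263,.0964
```

```text
time: 26.65
tool_pos: [0.4397, -0.2632, 0.0964]
tool_rot: [-3.141, 0.001, 2.737]
contact_force: [-1.7, 0.3, 6.0]
opening: 0.0267
t 26.65 pos [ 0.4397 -0.2632  0.0964] rot [-1.7999e+02  3.0000e-02  1.5680e+02] q6 [-0.69 -1.85] F [-1.7  0.3  6. ] op 0.0267
.4395,-.263,.0964 -> [ 0.03  0.01 -0.  ]
```

There is 6 N of contact at exactly the expected height. I'll release, then back off and look.

```bash
python3 -m creep '[[[0,0,-0.05,0,0,0,-0.3],[0,0,-0.05,0,0,0,-0.2],[0,0,-0.05,0,0,0,0.3],[0,0,-0.05,0,0,0,0.3],[0,0,-2,0,0,0,0.3],[0,0,-5,0,0,0,0.3],[0,0,-9,0,0,0,0.3],[0,0,-13,0,0,0,0.3]]]' 9;  python3 -m creep '[[[0,0,-4.5,0,0,0,0.3],[0,0,-9,0,0,0,0.3],[0,4,-12,0,0,0,0.3],[1.5,8,-12,0,0,0,0.3],[3,12,-12,0,0,0,0.3],[5,16,-12,0,0,0,0.3],[7,20,-12,0,0,0,0.3],[9,24,-12,0,0,0,0.3]]]' 8; python3 go.py .3,.35,.34
```

```text
time: 27.45
tool_pos: [0.4393, -0.2628, 0.2274]
tool_rot: [3.141, -0.001, 2.737]
contact_force: [0.6, -0.5, 1.0]
opening: 0.0595
time: 28.25
tool_pos: [0.4507, -0.0052, 0.3475]
tool_rot: [3.141, -0.001, 2.736]
contact_force: [0.8, 0.3, 1.2]
opening: 0.0597
t 28.25 pos [ 0.4507 -0.0052  0.3475] rot [ 1.7998e+02 -3.0000e-02  1.5679e+02] q6 [-0.18 -1.35] F [0.8 0.3 1.2] op 0.0597
.3,.35,.34 -> [27.85 26.7   0.77]
```

```bash
python3 -m creep '[[[3,2.5,0,0,0,0,0.3],[6.3,5.7,0,0,0,0,0.3],[9.7,9,0,0,0,0,0.3],[13.2,12.3,0,0,0,0,0.3],[16.7,15.7,0,0,0,0,0.3],[20.2,19.2,0,0,0,0,0.3],[23.7,22.6,0,0,0,0,0.3],[26,25,0,0,0,0,0.3]]]' 8; python3 -m creep '[[[4,3.5,0,0,0,0,0.3],[6,5,0,0,0,0,0.3],[6,5,0,0,0,0,0.3],[6,5,0,0,0,0,0.3],[6,5,0,0,0,0,0.3],[6,5,0,0,0,0,0.3]]]'
python3 - <<'E'
from h import *
a=robot.read_camera("side")[:,:,::-1]; b=robot.read_camera("top")[:,:,::-1]
cv2.imwrite("pics/f_side.png",cv2.resize(a[200:400,120:360],None,fx=3,fy=3,interpolation=cv2.INTER_CUBIC))
cv2.imwrite("pics/f_top.png",b)
cv2.imwrite("pics/f_topt.png",cv2.resize(b[135:275,365:505],None,fx=4.2,fy=4.2,interpolation=cv2.INTER_CUBIC))
print(robot.observe()["time"])
E
```

```text
time: 29.05
tool_pos: [0.3085, 0.3294, 0.3477]
tool_rot: [3.141, -0.001, 2.738]
contact_force: [0.0, 0.4, 0.1]
opening: 0.0594
time: 29.65
tool_pos: [0.2736, 0.398, 0.3479]
tool_rot: [3.141, -0.001, 2.737]
contact_force: [0.5, -0.0, -0.4]
opening: 0.0598
29.75
```

View pics/f_side.png

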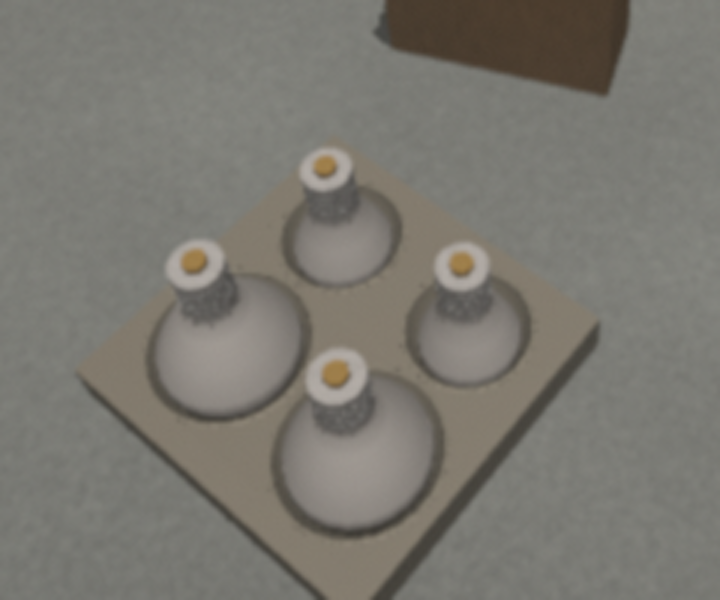

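View pics/f_top.png

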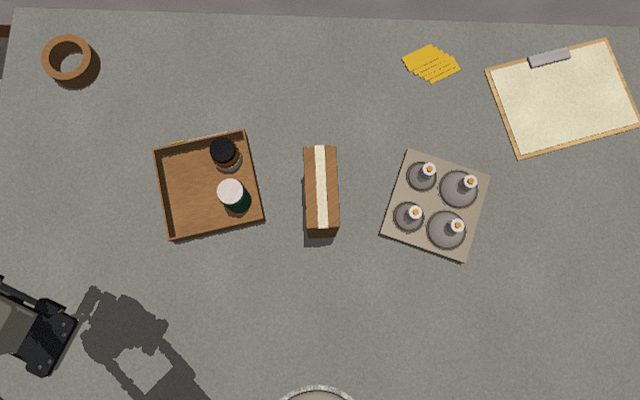

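View pics/f_topt.png

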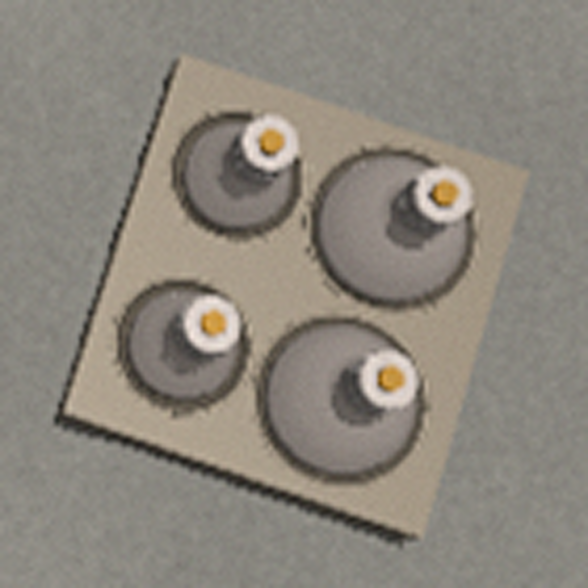

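All four lamps stand centred in their dimples, and the packed lamp, tin, jar and carton look unmoved. I'll do a numeric cap check and then hand in.

Run:
```python
from h import *
tp=lambda u,v:(365+(u+.5)/4.2-.5,135+(v+.5)/4.2-.5)
sp=lambda u,v:(120+(u+.5)/3-.5,200+(v+.5)/3-.5)
for k,a,b,z in(("b1",(391,379),(194,262),.117),("s1",(213,324),(325,166),.101),("s0",(271,142),(461,264),.101),("pk",(445,194),(335,374),.117)):
    print(k,ray("top",tp(*a),z).round(4),ray("side",sp(*b),z).round(4))
print(robot.hand_in())
```

```text
b1 [ 0.44   -0.2624  0.117 ] [ 0.4409 -0.2645  0.117 ]
s1 [ 0.4659 -0.1832  0.101 ] [ 0.4669 -0.1851  0.101 ]
s0 [ 0.5556 -0.2123  0.101 ] [ 0.5563 -0.2146  0.101 ]
pk [ 0.5287 -0.2906  0.117 ] [ 0.5295 -0.2929  0.117 ]
the job is handed in; nothing more can be done
None
```

The sale lot is packed and handed in at about 30 s on the robot's clock. I moved the misplaced small lamp to a small dimple, then the small lamp from the box to the other, then the big lamp from the box to the freed big dimple. I gripped with 8–9 N, set each lamp down with 3–6 N of contact, and released each before backing off.

- **Seating:** in the last side and top pictures all four lamps stand cap up and centred. The cap positions agree with seated lamps to within about 2 mm in both cameras, and each lamp touched down at the height its dimple floor predicts.
- **Left in place:** the packed big lamp reads the same position as at the start. The tin, jar and carton look unmoved in the pictures; I did not re-measure them.
- **Disagreements:** the top and side cameras differ by a steady 2 mm or so, which is within their calibration. On the first approach I typed one sideways shift with the wrong sign, about 4 mm off. I corrected it before closing the jaws, and the force reading stayed under about 2 N.

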